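Load two wooden packers into the spring dispenser

TASK

Load the two small wooden packers into the spring-loaded dispenser, one at a time: lay the first flat on its platform and push it down until both catches snap shut over it, then push the second down on top of it in the same way. Finish with both packers held flat under the catches, and leave the long wooden block and the tape roll where they are.

Things in the scene. Friction and masses are not known exactly. Their poses are not given: they have to be found in the camera images.
- dispenser: Grey metal dispenser fixed to the table, 115 mm high on a 100 x 124 mm base. Origin: centre of its underside, z up; x across the narrow way, y along the long way of its upright well. Both x sides of the well are open between the corner posts (y -20 to +20 mm) above height 48 mm, to let fingers in. At each y end a sprung flap catch is hinged at height 96 mm, y = +-36 mm.
- well_mouth (a point): Centre of the top of the well, 104 mm above the table. The well is 43 mm (dispenser x) x 65 mm (y) inside: a packer goes in with its x along the dispenser's x, either way round, with 2.5 mm to spare on each side. Four corner posts of 4 mm sheet guide it, flaring outward above this point to 115 mm.
- catch_level (a point): Point on the dispenser's axis, 80 mm above the table, at the lower edge of the flap catches: the top face of the pile is held here. To snap the flaps over a packer, push its top face about 8 mm below this point; pushed less, it springs up again or jams the flaps open. The flap tips leave 43 mm free between them in y.
- platform (a joint): Sprung level platform, 34 x 38 mm: 0 m = up, its top 90 mm above the table; grows downward, stop at 0.062. Reads about 0.029 with one packer caught, 0.048 with two. Spring 2.8 N at 0 plus 110 N/m; with flap drag the push is 8 to 14 N. The first packer laid in stands on it; the second stands on the flaps' slopes, underside some 10 mm above catch_level, until pushed.
- catch_left (a joint): Hinge joint of the sprung steel flap at the +y end of the dispenser: 0 rad = home, reaching in over the pile; grows to about 0.73 as the flap is pushed down and out against the wall. It gives way only to a block going down, and springs back by itself; it does not yield upward.
- catch_right (a joint): Hinge joint of the sprung steel flap at the -y end of the dispenser: 0 rad = home, reaching in over the pile; grows to about 0.73 as the flap is pushed down and out against the wall. It gives way only to a block going down, and springs back by itself; it does not yield upward.
- packer_1: Small dark wooden off-cut block, 38 (its x) x 60 (its y) x 19 mm (its z), about 50 g, lying flat on the table. Origin: centre of its underside. Either broad face may be up and either end may go either way.
- packer_2: Small dark wooden off-cut block, 38 (its x) x 60 (its y) x 19 mm (its z), about 50 g, lying flat on the table. Origin: centre of its underside. Either broad face may be up and either end may go either way. Same as packer_1; either may go first.
- packer_1_mid (a point): Centre of packer_1, 9.5 mm above its underside.
- packer_2_mid (a point): Centre of packer_2, 9.5 mm above its underside.
- long_block: Larger wooden off-cut, 45 x 90 x 38 mm, not to be loaded or shifted. Origin: centre of its underside.
- tape_roll: Small dark tape roll lying flat, 53 mm across, 19 mm high, not to be shifted. Origin: centre of its underside.
There are look-alikes about, which are no part of the job. What is shaped like the packer_1 but blue or yellow is not meant.

How it is judged:
By the outcome, as a careful person would: the job done as asked, in the order asked, and still so for the second after the job is handed in, with the robot touching nothing.
It also fails if it takes over 69 s, if anything falls off the work surface, if the arm or the gripper's body presses on something with over 40 N, if the wrist force passes 120 N, or if a joint passes its speed limit or range.

ROBOT

A 6-joint arm with a two-finger parallel gripper is mounted at the origin on a cart in front of the work surface, level with it; the furniture and walls round the work are solid. World frame = base frame: x ahead of the robot, y to its left, z up, the work surface at z = 0. Lengths are in m, angles in rad, forces in N, time in s.
With the tool pointing down it reaches from about 0.25 to 0.775 m from the base axis. Payload 4 kg.
Tool frame: the origin (TCP) lies midway between the tips of the shut fingers; the grasp point (between the pads) lies 19 mm behind it; z points along the fingers, x is the direction in which the jaws open and shut, and the axes are right-handed (so a half turn about z gives the same grasp; the last joint's range is limited). The gripper opens to 94 mm and grips with 3 to 60 N. Pads are 16 mm wide; open, the fingers measure 119 mm over their backs; the gripper's body (75 mm by 177 mm) begins 78 mm behind the grasp point.
Start: joints at [1.013, 0.087, 1.371, -0, 1.684, -0.103], TCP at [0.242, 0.494, 0.206] pointing down, gripper open.
Joint ranges: [-3.1, 3.1], [-0.76, 2.03], [0.27, 2.55], [-1.08, 4.22], [0.17, 2.65], [-2.57, 2.57]. Speed limits (rad/s): [2.79, 2.79, 3.14, 3.14, 3.14, 3.14].

INTERFACE

Orientations are given as [roll, pitch, yaw] about the fixed x, y, z axes, in that order (R = Rz(yaw) Ry(pitch) Rx(roll)).
In Python, from bench import robot, eyes, close_job gives the robot as it stands.
- The arm moves only by the shell command python3 -m jog 'ROWS'. ROWS is JSON, a list of rows, each a list of 3 entries, a list of its own where there are three numbers: the turn, a rotation vector about the tool's x, y, z in degrees, then the shift along the tool's x, y, z in mm, then the closure, from -1 (fully open) to 1 (shut). In form: [[[wx, wy, wz], [x, y, z], claw], ...]. A call has 1 to 5 rows; each row is the pose to reach, as a shift and turn from the pose commanded when the call began, along the tool's axes at that moment; what a row does not reach only later rows make up. A row lasts 1/10 s, in which the tool goes at most 50 mm and 8.59 degrees, less where a joint would pass 70% of its speed; a pose out of reach is approached as far as the arm can. A call with a gripper value outside its range is refused whole. The fingers move at their own pace and stop on an object; the grip force is fixed at half the most. Time passes only in rows, so rows that repeat a pose let the fingers close. It gives the time, the measured TCP pose, the force and the opening at its end, in the units of the state.
- robot.get_obs(): the state, without advancing time (a new reading comes with each control period).
- eyes.snapshot(name): name is "side" or "top"; returns (picture, depth): 420x560x3 uint8, red, green, blue; 420x560 float32, m along the optical axis (not along the pixel's ray), 0 where there is no reading.
- eyes.camera_params(name): a dict with "mtx" (3x3 intrinsics, pixels), "world_to_cam" (4x4, takes a point from world to camera coordinates). Camera axes: x right, y up, looking along -z (the intrinsics and any distortion apply to the point x, -y, -z); pixel columns grow to the right and rows downward; lengths in m; the calibration is good to about 2 mm. A picture is of the moment at which its call begins. camera_params takes no time and is no camera call.
- close_job(): hands the job in, once; it reports no verdict.
The state is a dict: "time": time; "joint_positions": joint angles; "qvel": joint speeds; "joint_torque": joint torques, N m; "tool_pos": TCP position; "ee_rot": TCP orientation; "wrist_force": force on the tool from outside, world axes, zero at the start; "wrist_torque": the same for the moment, N m; "width": finger opening in m.
Only numpy, scipy, OpenCV 4.12 (cv2) and the standard library are available. Lean on these libraries where they do the work, as an engineer would, in place of code of your own. Each camera call takes 0.05 s, during which the arm holds its last target. There are 200 camera calls.

## Working session

There is one attempt and no reset: what is moved stays moved. The work goes in short steps, Python scripts to look and compute and a shell command to move; the robot and the scene stay as the last step left them, time stands still between calls to the robot, and variables do not carry over. Pictures are saved under pics/ and viewed, about 8 in all and at most 12, crops included, and the job is handed in when it is done.

```bash
mkdir -p pics; ls
python3 - <<'E'
from bench import robot, eyes
import cv2,numpy as np
print(robot.get_obs())
for n in("top","side"):
    p,d=eyes.snapshot(n); cv2.imwrite(f"pics/{n}0.png",p[:,:,::-1]); np.save(f"/tmp/{n}.npy",d)
    c=eyes.camera_params(n); print(n,np.round(c["mtx"],1).tolist(),np.round(c["world_to_cam"],3).tolist(),[k for k in c])
E
```

```text
pics
{'time': 0.0, 'joint_positions': array([ 1.01288670e+00,  8.79698594e-02,  1.37222527e+00, -3.13294681e-05,
        1.68360867e+00, -1.03090067e-01]), 'qvel': array([-4.93857738e-05,  2.25415829e-03,  5.25988422e-04,  8.99483210e-04,
       -7.54083062e-04,  9.78655298e-05]), 'joint_torque': array([ 1.28239490e-04, -3.40174592e+01, -3.02433372e+01,  7.17142364e-02,
        3.29215906e-02, -1.77108714e-04]), 'tool_pos': array([0.24133422, 0.493618  , 0.20431077]), 'ee_rot': array([-3.14139608e+00,  2.20260836e-03,  1.11597349e+00]), 'wrist_force': array([-0.08923237,  0.57505766, -1.12461733]), 'wrist_torque': array([ 0.01686661,  0.04367503, -0.02455972]), 'width': 0.09391857786159205}
top [[542.2, 0.0, 279.1], [0.0, 542.2, 214.9], [0.0, 0.0, 1.0]] [[-0.007, -1.0, 0.025, -0.017], [0.998, -0.006, 0.063, -0.535], [-0.063, 0.025, 0.998, -1.421], [0.0, 0.0, 0.0, 1.0]] ['mtx', 'world_to_cam']
side [[398.0, 0.0, 280.4], [0.0, 398.0, 206.2], [0.0, 0.0, 1.0]] [[0.999, -0.049, -0.002, -0.549], [0.028, 0.543, 0.839, -0.101], [-0.04, -0.838, 0.544, -1.134], [0.0, 0.0, 0.0, 1.0]] ['mtx', 'world_to_cam']
```

View pics/top0.png

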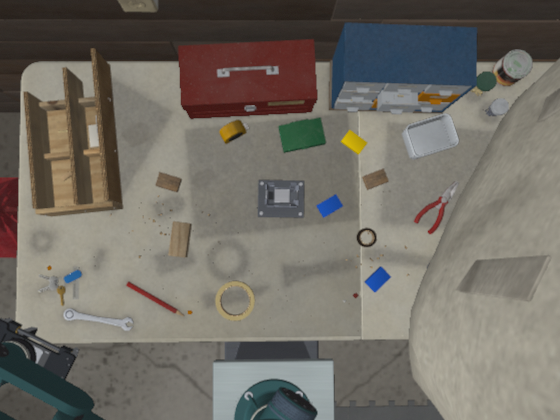

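View pics/side0.png

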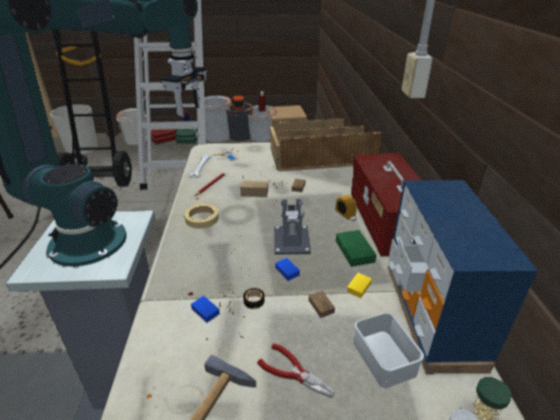

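Top view: packers at about (168,182) and (375,179), long block (180,239), tape roll (367,237), dispenser (282,198). The blue and yellow look-alikes are to be ignored. The side view agrees. Next I measure them.

```bash
cat > h.py <<'E'
import numpy as np,cv2
from bench import eyes,robot
def cloud(n,d):
    c=eyes.camera_params(n);K=c["mtx"];T=np.linalg.inv(c["world_to_cam"])
    v,u=np.mgrid[:d.shape[0],:d.shape[1]]
    P=np.stack([(u-K[0,2])/K[0,0]*d,-(v-K[1,2])/K[1,1]*d,-d,np.ones_like(d)],-1)
    return (P@T.T)[...,:3]
def pix(n,p):
    c=eyes.camera_params(n);q=c["world_to_cam"]@np.r_[p,1];k=c["mtx"]@[q[0],-q[1],-q[2]];return k[:2]/k[2]
def atz(n,uv,z):
    c=eyes.camera_params(n);T=np.linalg.inv(c["world_to_cam"]);K=c["mtx"]
    r=T[:3,:3]@[(uv[0]-K[0,2])/K[0,0],-(uv[1]-K[1,2])/K[1,1],-1];o=T[:3,3]
    return o+r*(z-o[2])/r[2]
E
python3 - <<'E'
from h import *
for n in("top","side"):
    d=np.load(f"/tmp/{n}.npy");P=cloud(n,d);im=cv2.imread(f"pics/{n}0.png")
    np.save(f"/tmp/P{n}.npy",P)
    W={"top":dict(p1=(168,182),p2=(375,179),long=(180,239),tape=(367,237)),"side":dict(p1=(298,185),p2=(321,303),long=(254,188),tape=(254,297))}[n]
    for k,(u,v) in W.items():
        r=24
        Q=P[v-r:v+r,u-r:u+r]; z=Q[...,2]
        m=((z>0.010)&(z<0.06)&(d[v-r:v+r,u-r:u+r]>0)).astype(np.uint8)
        nn,l,s,c=cv2.connectedComponentsWithStats(m)
        i=l[r,r] if l[r,r] else 1+np.argmax(s[1:,4])
        top=np.percentile(z[l==i],80)
        g=Q[(l==i)&(z>top-.006)]
        R=cv2.minAreaRect((g[:,:2]*1000).astype(np.float32))
        print(n,k,s[i,4],"top",round(top,4),np.round(R[0],1),np.round(R[1],1),round(R[2],1),"mean",np.round(g.mean(0)*1000,1))
d=np.load("/tmp/top.npy");P=np.load("/tmp/Ptop.npy")
b=P[150:250,240:330];print(np.median(P[200:250,250:330,2]))
for v,lo,hi in((0,.006,.03),(1,.095,.13)):
    m=(b[...,2]>lo)&(b[...,2]<hi);g=b[m][:,:2]*1000
    print(lo,m.sum(),cv2.minAreaRect(g.astype(np.float32)))
np.set_printoptions(linewidth=250)
print((P[174:222,252:312,2][::2,::2]*1000).astype(int))
print("lamp depth",d[300,500],P[300,500],P[250,430],P[350,425])
im=cv2.imread("pics/top0.png");cv2.imwrite("pics/c.png",np.hstack([cv2.resize(im[165:230,250:315],(390,390),interpolation=2),cv2.resize(im[155:220,145:210],(390,390),interpolation=2)]))
E
```

```text
top p1 336 top 0.0216 [626.2 272.8] [60.6 38.1] 73.3 mean [626.4 272.8  19.8]
top p2 325 top 0.0222 [ 631.6 -279.1] [37.8 60.8] 21.8 mean [ 631.4 -279.    20.3]
top long 647 top 0.0407 [473.7 240.6] [45.7 89.4] 82.9 mean [473.7 240.6  38.8]
top tape 180 top 0.0214 [ 474.6 -254.4] [47.9 51. ] 0.5 mean [ 475.5 -253.3   19.7]
side p1 119 top 0.0183 [625.4 273. ] [63.2 38.4] 69.8 mean [624.9 271.5  16.7]
side p2 379 top 0.0187 [ 630.1 -277.8] [39.2 61.5] 21.6 mean [ 630.5 -279.6   17.5]
side long 367 top 0.0367 [472.7 241.5] [50.5 89.7] 83.1 mean [471.9 238.7  36. ]
side tape 234 top 0.018 [ 474.  -250.2] [49.5 52.7] 18.3 mean [ 474.4 -252.4   16.5]
0.001642147164898966
0.006 1337 ((577.6140747070312, -35.56280517578125), (239.57766723632812, 266.41339111328125), 89.57711791992188)
0.095 249 ((580.462158203125, -25.39337158203125), (84.26347351074219, 61.05366897583008), 89.19319915771484)
[[   2   -1   -5   -3    3    1    3    0    0    0   -1    0   -1    0    4    4    3    0    1    0    3    2   -1    7   -2    0    4   -2    4   -4]
 [  -1    1    4   -2    0    2   -4   -1    0  
[... 2907 characters left out ...]
  8    4    9   10    8   11    7    1    9    1    8    8   13    8    8    8    9   -1    0    3   -1]
 [   0   -2   -2    3   10    9    8   11   13    8    9    2    2   12    7    8    5    8   14   14    7    7   11    8    8   10    2   -2    4    1]
 [   1    3    0   -5    0    3   -4    1    0    0    0   -4    1    0   -1    2    0   -3   -1    0    6    0   -4    1    1    3    1    8    3   -1]
 [  -4    0    0   -1    1    3   -1   -3    3    1   -1    0   -1   -1    0   -2    4   -2    0   -5   -1    0    4    3   -2   -2    3   -1   -1    0]]
lamp depth 0.42953238 [ 0.40286922 -0.16956054  1.02327069] [ 0.43883967 -0.42527329  0.00264923] [ 0.34384178 -0.14096624  0.91248567]
```

View pics/c.png

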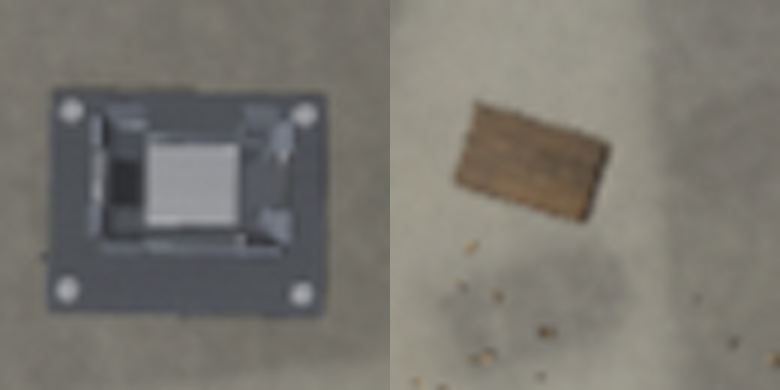

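The crop shows the dispenser base square to the world within about 1°, its long way along world y, with the platform centred near (282,196). Packer 1 is clear of everything around it.

```bash
cat >> h.py <<'E'
from scipy.spatial.transform import Rotation as R
def plan(*targets):
    "targets (x,y,z mm, yaw deg): turn/shift from the present pose, tool axes"
    o=robot.get_obs();A=R.from_euler('xyz',o["ee_rot"])
    print("t",round(float(o["time"]),2),"at",np.round(o["tool_pos"]*1000,1),np.round(np.degrees(o["ee_rot"]),1),"w",round(float(o["width"])*1000,1))
    for x,y,z,yaw in targets:
        B=R.from_euler('xyz',[180,0,yaw],degrees=True)
        print((x,y,z,yaw),"turn",np.round(np.degrees((A.inv()*B).as_rotvec()),1),"shift",np.round(A.inv().apply(np.array([x,y,z])-o["tool_pos"]*1000),1))
E
python3 - <<'E'
from h import *
P=np.load("/tmp/Ptop.npy");b=P[172:226,250:314]
m=((b[...,2]>.0045)&(b[...,2]<1)).astype(np.uint8);m=cv2.morphologyEx(m,2,np.ones((3,3)));m=cv2.morphologyEx(m,3,np.ones((5,5)))
cs=max(cv2.findContours(m,0,2)[0],key=cv2.contourArea);r=cv2.minAreaRect(cs);bx=cv2.boxPoints(r)+[250,172]
c=np.array([atz("top",q,.008) for q in bx]);print(r,"base",np.round(c*1000,1),np.round(c.mean(0)*1000,1))
print("platform",atz("top",(250+192/6-.5,165+184.5/6-.5),.09))
s=np.load("/tmp/Pside.npy");
for n,Q in(("top",P),("side",s)):
  for lo,hi in((.103,.122),(.004,.014)):
    g=Q[(abs(Q[...,0]-.575)<.07)&(abs(Q[...,1]+.02)<.09)&(Q[...,2]>lo)&(Q[...,2]<hi)]
    print(n,lo,len(g),cv2.minAreaRect((g[:,:2]*1000).astype(np.float32)),np.percentile(g,[2,98],axis=0).round(4).tolist())
plan((626,273,150,-17),(626,273,3,-17))
E
```

```text
((30.950990676879883, 26.05835723876953), (46.082176208496094, 36.91810607910156), 1.3639274835586548) base [[532.8  37.3   8. ]
 [631.8  34.5   8. ]
 [628.4 -89.    8. ]
 [529.2 -85.6   8. ]] [580.6 -25.7   8. ]
platform [ 0.57983756 -0.0247418   0.09      ]
top 0.103 174 ((580.6139526367188, -25.436939239501953), (84.56134033203125, 60.33705139160156), 89.67013549804688) [[0.5506, -0.0674, 0.1037], [0.6106, 0.0169, 0.1196]]
top 0.004 1177 ((574.4287109375, -20.70281219482422), (177.1855010986328, 137.40625), 89.72142028808594) [[0.511, -0.0957, 0.0041], [0.6372, 0.0597, 0.0134]]
side 0.103 133 ((579.8062744140625, -24.22433853149414), (86.51112365722656, 61.18855285644531), 89.29350280761719) [[0.5494, -0.0664, 0.1032], [0.6099, 0.018, 0.1154]]
side 0.004 601 ((579.8447265625, -24.65191650390625), (126.93792724609375, 99.32603454589844), 88.43425750732422) [[0.531, -0.0855, 0.0043], [0.6283, 0.0314, 0.0121]]
t 0.1 at [241.4 493.7 204.4] [-1.80e+02  1.00e-01  6.39e+01] w 94.2
(626, 273, 150, -17) turn [ 0.1  0.1 80.9] shift [-29.2 442.5  54.4]
(626, 273, 3, -17) turn [ 0.1  0.1 80.9] shift [-28.9 442.5 201.4]
```

```bash
python3 -m jog '[[[0,0,8],[-3,50,6],-1],[[0,0,16],[-7,100,12],-1],[[0,0,24],[-10,150,18],-1],[[0,0,32],[-13,200,24],-1],[[0,0,40],[-16,250,30],-1]]'; python3 -c "
from h import *
plan((626,273,150,-17),(626,273,60,-17))"
```

```text
time: 0.6
tool_pos: [0.4584, 0.3697, 0.175]
ee_rot: [-3.142, 0.001, 0.412]
wrist_force: [-0.2, 0.7, -0.1]
width: 0.0939
t 0.6 at [458.4 369.7 175. ] [-180.     0.    23.6] w 93.9
(626, 273, 150, -17) turn [ 0.   0.  40.6] shift [114.8 155.8  24.9]
(626, 273, 60, -17) turn [ 0.   0.  40.6] shift [114.9 155.8 114.9]
```

```bash
python3 -m jog '[[[0,0,8],[25,35,10],-1],[[0,0,16],[50,70,25],-1],[[0,0,24],[75,105,50],-1],[[0,0,32],[100,140,80],-1],[[0,0,40],[115,156,105],-1]]'; python3 -m jog '[[[0,0,0],[0,0,0],-1],[[0,0,0],[0,0,0],-1]]' ; python3 -c "
from h import *
plan((626,273,3,-17))"
```

```text
time: 1.1
tool_pos: [0.6276, 0.2724, 0.0686]
ee_rot: [3.14, 0.0, -0.289]
wrist_force: [-0.3, 0.3, 0.7]
width: 0.0939
time: 1.3
tool_pos: [0.6247, 0.2748, 0.0691]
ee_rot: [3.14, 0.003, -0.279]
wrist_force: [0.3, -0.4, 0.0]
width: 0.0941
t 1.3 at [624.7 274.8  69.1] [179.9   0.2 -16. ] w 94.1
(626, 273, 3, -17) turn [0.1 0.2 1. ] shift [ 1.9  1.3 66.1]
```

```bash
python3 -m jog '[[[0,0,1],[2,1,30],-1],[[0,0,1],[2,1,55],-1],[[0,0,1],[2,1,65],-1],[[0,0,1],[2,1,65],-1],[[0,0,1],[2,1,65],-1]]'; python3 -m jog '[[[0,0,0],[0,0,0],0.6],[[0,0,0],[0,0,0],1],[[0,0,0],[0,0,0],1],[[0,0,0],[0,0,0],1],[[0,0,0],[0,0,0],1]]'; python3 -m jog '[[[0,0,0],[0,0,0],1],[[0,0,0],[0,0,0],1],[[0,0,0],[0,0,0],1],[[0,0,0],[0,0,-40],1],[[0,0,0],[0,0,-80],1]]';  python3 -m jog '[[[0,0,0],[0,0,-40],1],[[0,0,0],[0,0,-80],1],[[0,0,0],[0,0,-80],1]]';python3 - <<'E'
from h import *
plan((580,-25,165,-1.3))
for n in("top","side"):
    p,d=eyes.snapshot(n); np.save(f"/tmp/{n}1.npy",d);cv2.imwrite(f"pics/{n}1.png",p[:,:,::-1])
    u,v=pix(n,robot.get_obs()["tool_pos"]).astype(int);print(u,v)
    cv2.imwrite(f"pics/g{n}.png",cv2.resize(p[max(v-50,0):v+50,u-60:u+60,::-1],None,fx=3.3,fy=3.3,interpolation=2))
a=[cv2.imread(f"pics/g{n}.png") for n in("top","side")];h=min(i.shape[0] for i in a);cv2.imwrite("pics/g1.png",np.hstack([i[-h:] for i in a]))
E
```

```text
time: 1.8
tool_pos: [0.6278, 0.2747, 0.008]
ee_rot: [-3.14, -0.002, -0.296]
wrist_force: [0.4, -0.7, 0.1]
width: 0.0939
time: 2.3
tool_pos: [0.6273, 0.2736, 0.0059]
ee_rot: [-3.141, -0.0, -0.298]
wrist_force: [-0.4, -0.9, 0.5]
width: 0.0575
time: 2.8
tool_pos: [0.6257, 0.273, 0.084]
ee_rot: [3.138, 0.004, -0.298]
wrist_force: [0.7, 0.4, 0.2]
width: 0.0376
time: 3.1
tool_pos: [0.6306, 0.2748, 0.1748]
ee_rot: [-3.133, -0.012, -0.298]
wrist_force: [0.1, -0.0, 0.2]
width: 0.0376
t 3.1 at [630.6 274.8 174.8] [-179.5   -0.7  -17.1] w 37.6
(580, -25, 165, -1.3) turn [ -0.4  -0.8 -15.8] shift [ 39.4 301.6   7.6]
156 171
300 143
```

View pics/g1.png

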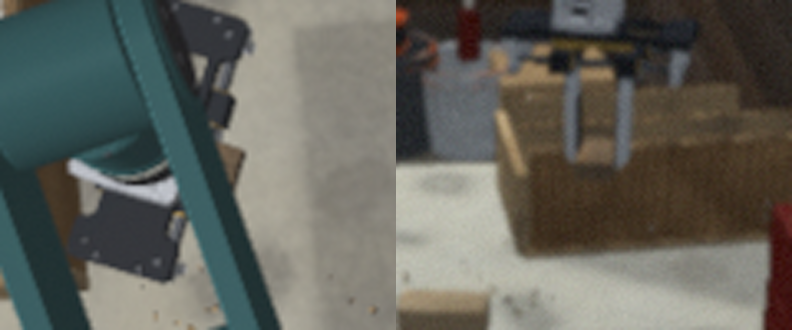

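Packer 1 is held (37.6 mm); the side crop shows it level between the fingers. Moving above the dispenser.

```bash
python3 -m jog '[[[0,0,-3],[7,50,2],1],[[0,0,-6],[14,100,4],1],[[0,0,-9],[20,150,6],1],[[0,0,-12],[26,200,8],1],[[0,0,-16],[33,250,8],1]]'; python3 -m jog '[[[0,0,0],[0,0,0],1],[[0,0,0],[0,0,0],1]]'; python3 -c "
from h import *
plan((580,-25,145,-1.3))"
```

```text
time: 3.7
tool_pos: [0.5834, 0.0256, 0.154]
ee_rot: [-3.141, 0.006, -0.015]
wrist_force: [0.5, -0.4, -0.1]
width: 0.0375
time: 3.9
tool_pos: [0.5845, 0.0263, 0.1552]
ee_rot: [-3.141, 0.004, -0.022]
wrist_force: [0.9, -0.7, -0.0]
width: 0.0376
t 3.9 at [584.5  26.3 155.2] [-179.9    0.2   -1.2] w 37.6
(580, -25, 145, -1.3) turn [-0.1  0.2  0.1] shift [-3.4 51.4 10.2]
```

```bash
python3 -m jog '[[[0,0,0],[-2,25,5],1],[[0,0,0],[-4,51,8],1],[[0,0,0],[-4,51,8],1],[[0,0,0],[-4,51,8],1],[[0,0,0],[-4,51,8],1]]'
python3 - <<'E'
from h import *
o=[]
for i in range(2):
    p,d=eyes.snapshot("side"); o.append(robot.get_obs()["tool_pos"])
    p2,d2=eyes.snapshot("top"); o.append(robot.get_obs()["tool_pos"])
print(np.round(o,4).tolist(),np.mean(o,0))
plan((580,-25,145,-1.3))
P=cloud("side",d);h=cv2.cvtColor(p,cv2.COLOR_RGB2HSV)
t=np.mean(o,0);u,v=pix("side",t).astype(int);print(u,v)
print("end face y: expected", t[1]-.03)
for dv in range(-12,10,2): print(v+dv,[(int(h[v+dv,u+k,0]),int(h[v+dv,u+k,1]),*(P[v+dv,u+k]*1000).astype(int).tolist()) for k in(-6,0,6)])
im=p[v-45:v+55,u-60:u+60,::-1]
a=cv2.resize(im,None,fx=4,fy=4,interpolation=2)
cv2.imwrite("pics/d1.png",a)
E
```

```text
time: 4.4
tool_pos: [0.581, -0.0218, 0.1493]
ee_rot: [-3.141, 0.001, -0.017]
wrist_force: [-0.4, 1.6, -0.5]
width: 0.0376
[[0.581, -0.022, 0.1495], [0.5811, -0.0221, 0.1497], [0.5811, -0.0224, 0.1498], [0.581, -0.0226, 0.1498]] [ 0.58105388 -0.02227779  0.14968998]
t 4.6 at [581.  -22.6 149.8] [-180.   -0.   -1.] w 37.9
(580, -25, 145, -1.3) turn [-0.  -0.   0.3] shift [-1.   2.4  4.8]
292 195
end face y: expected -0.05227779431913383
183 [(24, 10, 585, 311, -2), (32, 19, 606, 307, 0), (30, 22, 627, 305, 0)]
185 [(18, 20, 584, 298, -2), (25, 26, 605, 301, -5), (26, 31, 626, 292, 0)]
187 [(19, 53, 565, 0, 163), (15, 78, 581, 2, 161), (14, 66, 598, 3, 159)]
189 [(15, 64, 564, -8, 162), (15, 80, 580, -8, 161), (16, 81, 597, -8, 160)]
191 [(17, 67, 564, -17, 160), (12, 83, 580, -19, 161), (15, 78, 595, -21, 162)]
193 [(13, 72, 563, -28, 161), (14, 77, 579, -28, 160), (16, 93, 595, -30, 161)]
195 [(17, 78, 562, -39, 161), (15, 83, 578, -40, 161), (17, 86, 594, -42, 162)]
197 [(14, 64, 562, -47, 160), (16, 86, 578, -46, 159), (16, 85, 593, -49, 160)]
199 [(14, 46, 562, -46, 153), (15, 72, 577, -52, 156), (19, 70, 593, -51, 156)]
201 [(0, 23, 562, -52, 151), (17, 62, 578, -50, 149), (15, 70, 593, -50, 149)]
203 [(0, 7, 566, 9, 105), (19, 27, 578, -48, 142), (105, 8, 599, 8, 105)]
```

View pics/d1.png

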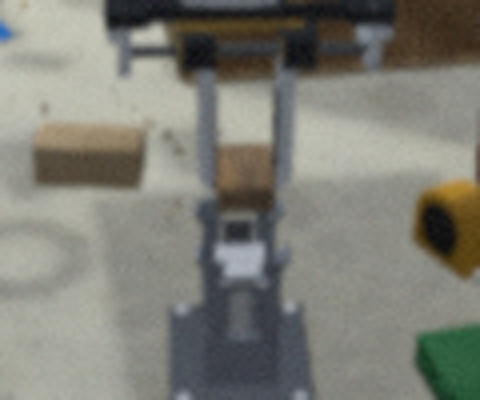

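The side view shows the packer level above the well, centred in x but about 3–4 mm short in y. I'll shift by that and lower into the well.

```bash
python3 -m jog '[[[0,0,0.3],[-0.5,3.5,0],1],[[0,0,0.3],[-0.5,3.5,10],1],[[0,0,0.3],[-0.5,3.5,20],1],[[0,0,0.3],[-0.5,3.5,30],1],[[0,0,0.3],[-0.5,3.5,36],1]]'; python3 -m jog '[[[0,0,0],[0,0,5],1],[[0,0,0],[0,0,10],1],[[0,0,0],[0,0,14],1],[[0,0,0],[0,0,14],1]]'
```

```text
time: 5.1
tool_pos: [0.5793, -0.0271, 0.1116]
ee_rot: [-3.141, 0.003, -0.024]
wrist_force: [0.1, 0.5, -0.2]
width: 0.0377
time: 5.5
tool_pos: [0.5804, -0.027, 0.0996]
ee_rot: [-3.141, -0.0, -0.024]
wrist_force: [-0.1, 1.2, -1.2]
width: 0.0378
```

```bash
python3 -m jog '[[[0,0,0],[0,0,6],1],[[0,0,0],[0,0,12],1],[[0,0,0],[0,0,18],1],[[0,0,0],[0,0,18],1]]';python3 -m jog '[[[0,0,0],[0,0,6],1],[[0,0,0],[0,0,12],1],[[0,0,0],[0,0,18],1],[[0,0,0],[0,0,18],1]]'
```

```text
time: 5.9
tool_pos: [0.5813, -0.0269, 0.0823]
ee_rot: [-3.141, -0.003, -0.024]
wrist_force: [2.0, 0.3, 1.8]
width: 0.038
time: 6.3
tool_pos: [0.5814, -0.027, 0.0643]
ee_rot: [-3.141, -0.003, -0.024]
wrist_force: [2.0, 1.3, 1.2]
width: 0.0378
```

```bash
cat >> h.py <<'E'
def crop(name,n="side",c=(.58,-.025,.09),r=(60,50)):
    p,d=eyes.snapshot(n);u,v=pix(n,c).astype(int)
    cv2.imwrite(name,cv2.resize(p[v-r[1]:v+r[1],u-r[0]:u+r[0],::-1],None,fx=5,fy=5,interpolation=2))
    return p,d,cloud(n,d),u,v
E
python3 - <<'E'
from h import *
p,d,P,u,v=crop("pics/e1.png")
h=cv2.cvtColor(p,cv2.COLOR_RGB2HSV)
print(robot.get_obs()["wrist_force"],robot.get_obs()["joint_torque"])
for r in range(v-14,v+16,2): print(r,[(int(h[r,u+k,1]),*(P[r,u+k]*1000).astype(int).tolist()) for k in(-4,0,4)])
E
```

```text
[2.49518008 0.9057617  2.323595  ] [-8.15952737e-01 -3.65422583e+01 -2.63631445e+01 -4.78612650e-01
  6.52625822e-01 -1.39730351e-02]
200 [(12, 581, 196, -1), (15, 594, 192, 0), (8, 607, 193, 0)]
202 [(10, 580, 182, 0), (19, 593, 180, 0), (6, 607, 187, -4)]
204 [(10, 580, 177, -5), (17, 592, 170, 0), (7, 606, 172, -2)]
206 [(6, 579, 160, -2), (19, 580, 8, 96), (24, 604, 155, 0)]
208 [(14, 578, 150, -3), (39, 580, 9, 89), (20, 604, 147, -1)]
210 [(6, 577, 136, -1), (40, 580, 5, 85), (20, 603, 134, -1)]
212 [(32, 577, 125, -2), (35, 580, 6, 77), (32, 591, 6, 77)]
214 [(56, 568, 0, 74), (80, 579, -1, 76), (78, 591, 0, 74)]
216 [(25, 564, -64, 113), (84, 579, -11, 76), (75, 590, -11, 75)]
218 [(6, 564, -60, 103), (65, 578, -22, 76), (59, 589, -22, 76)]
220 [(10, 564, -57, 95), (6, 575, -59, 96), (8, 585, -60, 96)]
222 [(19, 564, -59, 90), (42, 575, -61, 91), (15, 586, -59, 89)]
224 [(10, 565, -57, 81), (37, 575, -58, 82), (15, 586, -59, 82)]
226 [(25, 564, -59, 76), (23, 575, -59, 76), (33, 586, -57, 74)]
228 [(31, 565, -58, 69), (78, 576, -55, 66), (64, 586, -55, 66)]
```

View pics/e1.png

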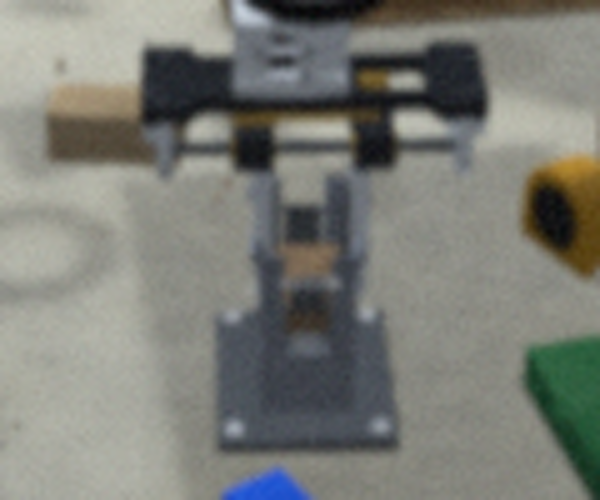

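Side view: packer 1 is level in the well, top at about 77 mm (crop (310,255)), with the flaps still folded out. Pushing the rest.

```bash
python3 -m jog '[[[0,0,0],[0,0,4],1],[[0,0,0],[0,0,8],1],[[0,0,0],[0,0,8],1],[[0,0,0],[0,0,8],1]]'
python3 - <<'E'
from h import *
p,d,P,u,v=crop("pics/e2.png")
h=cv2.cvtColor(p,cv2.COLOR_RGB2HSV)
for r in range(v-8,v+12,2): print(r,[(int(h[r,u+k,1]),*(P[r,u+k]*1000).astype(int).tolist()) for k in(-2,0,4)])
E
```

```text
time: 6.75
tool_pos: [0.5814, -0.027, 0.0571]
ee_rot: [-3.141, -0.003, -0.024]
wrist_force: [0.7, 0.9, 6.2]
width: 0.0379
206 [(35, 574, 12, 94), (27, 580, 10, 94), (23, 604, 155, 0)]
208 [(23, 574, 9, 89), (42, 580, 7, 89), (12, 604, 149, -3)]
210 [(44, 574, 7, 83), (24, 579, 0, 88), (9, 603, 136, -2)]
212 [(10, 574, 0, 82), (0, 579, 0, 81), (3, 591, 0, 81)]
214 [(35, 582, 112, 0), (23, 588, 110, 0), (30, 601, 110, 0)]
216 [(66, 574, 0, 68), (74, 579, 0, 68), (87, 591, -1, 68)]
218 [(63, 573, -9, 68), (67, 579, -12, 69), (56, 590, -11, 68)]
220 [(2, 570, -60, 96), (5, 575, -60, 96), (11, 585, -60, 96)]
222 [(33, 570, -51, 84), (31, 576, -47, 81), (45, 586, -51, 83)]
224 [(93, 571, -37, 67), (94, 577, -38, 68), (79, 587, -43, 71)]
```

View pics/e2.png

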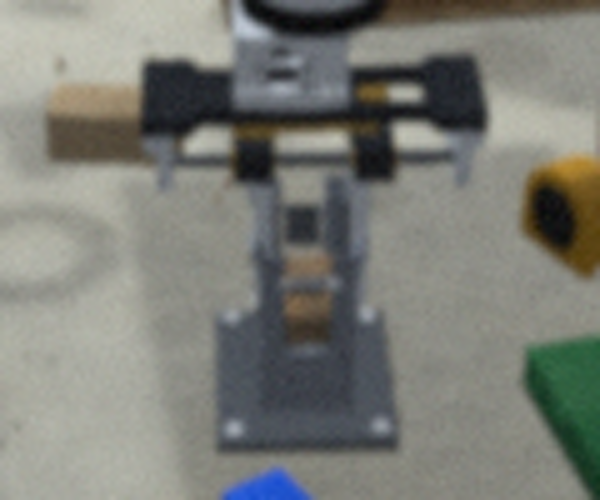

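Both flaps have snapped in over the packer (far tip at y≈0, z≈81; near flap sloping at (310,285)). Releasing and rising.

```bash
python3 -m jog '[[[0,0,0],[0,0,0],-1],[[0,0,0],[0,0,0],-1],[[0,0,0],[0,0,0],-1],[[0,0,0],[0,0,0],-1],[[0,0,0],[0,0,0],-1]]'; python3 -m jog '[[[0,0,0],[0,0,-25],-1],[[0,0,0],[0,0,-70],-1],[[0,0,0],[0,0,-115],-1],[[0,0,0],[0,0,-115],-1]]'
python3 - <<'E'
from h import *
p,d,P,u,v=crop("pics/e3.png")
h=cv2.cvtColor(p,cv2.COLOR_RGB2HSV)
for r in range(v-8,v+14,2): print(r,[(int(h[r,u+k,1]),*(P[r,u+k]*1000).astype(int).tolist()) for k in(-2,0,4)])
plan((631,-279,150,21.7),(631,-279,60,21.7))
E
```

```text
time: 7.3
tool_pos: [0.58, -0.0272, 0.0552]
ee_rot: [-3.142, 0.001, -0.024]
wrist_force: [-0.6, -0.0, 0.6]
width: 0.074
time: 7.7
tool_pos: [0.5843, -0.0277, 0.1794]
ee_rot: [3.14, -0.015, -0.024]
wrist_force: [0.3, -0.0, 0.4]
width: 0.094
206 [(29, 574, 10, 94), (30, 580, 12, 93), (27, 605, 159, -2)]
208 [(32, 574, 5, 91), (39, 580, 5, 91), (20, 603, 143, 0)]
210 [(29, 574, 0, 88), (47, 579, 3, 86), (20, 603, 134, 0)]
212 [(28, 574, 0, 81), (35, 579, -3, 84), (53, 591, 1, 80)]
214 [(75, 574, -3, 77), (79, 579, -3, 77), (84, 590, -7, 79)]
216 [(83, 573, -14, 78), (87, 579, -11, 76), (85, 590, -13, 76)]
218 [(69, 572, -23, 77), (71, 577, -28, 81), (54, 589, -25, 78)]
220 [(12, 570, -57, 94), (5, 575, -58, 95), (16, 585, -63, 98)]
222 [(44, 570, -53, 85), (35, 576, -50, 83), (38, 587, -49, 81)]
224 [(86, 570, -55, 80), (93, 575, -56, 80), (79, 587, -51, 76)]
226 [(73, 570, -55, 74), (85, 576, -54, 72), (76, 586, -58, 75)]
t 7.75 at [582.7 -27.5 175.6] [179.9  -0.5  -1.4] w 93.9
(631, -279, 150, 21.7) turn [  0.2  -0.5 -23.1] shift [ 54.  250.2  26.4]
(631, -279, 60, 21.7) turn [  0.2  -0.5 -23.1] shift [ 53.2 250.1 116.4]
```

View pics/e3.png

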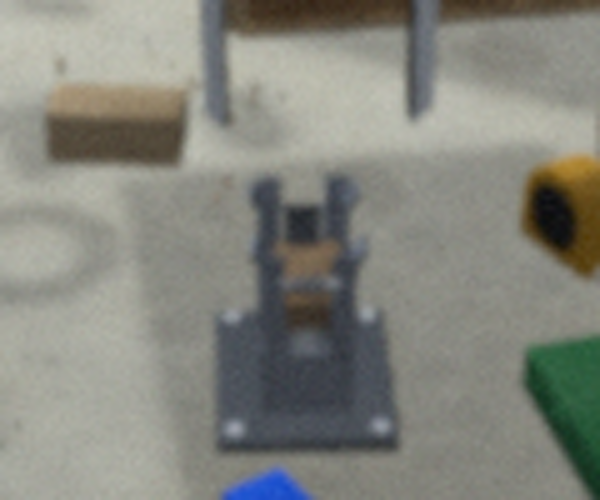

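Packer 1 sits flat under both flaps, top at about 78 mm (crop (308,258)). On to packer 2.

```bash
python3 -m jog '[[[0,0,-5],[11,50,0],-1],[[0,0,-10],[22,100,10],-1],[[0,0,-15],[33,150,30],-1],[[0,0,-20],[44,200,60],-1],[[0,0,-23],[54,250,95],-1]]'; python3 -m jog '[[[0,0,0],[0,0,0],-1],[[0,0,0],[0,0,0],-1],[[0,0,0],[0,0,0],-1]]'; python3 -c "
from h import *
plan((631,-279,5,21.7))"
```

```text
time: 8.25
tool_pos: [0.6236, -0.2561, 0.0896]
ee_rot: [-3.141, 0.001, 0.38]
wrist_force: [0.3, -0.2, -0.0]
width: 0.0941
time: 8.55
tool_pos: [0.6241, -0.2532, 0.0919]
ee_rot: [-3.141, -0.0, 0.378]
wrist_force: [-0.3, -0.1, 0.0]
width: 0.0938
t 8.55 at [ 624.1 -253.2   91.9] [-180.    -0.    21.7] w 93.8
(631, -279, 5, 21.7) turn [-0. -0. -0.] shift [-3.2 26.6 86.9]
```

```bash
python3 -m jog '[[[0,0,0],[-3,26.5,15],-1],[[0,0,0],[-3,26.5,40],-1],[[0,0,0],[-3,26.5,70],-1],[[0,0,0],[-3,26.5,86],-1],[[0,0,0],[-3,26.5,86],-1]]'; python3 -m jog '[[[0,0,0],[0,0,0],-1],[[0,0,0],[0,0,0],1],[[0,0,0],[0,0,0],1],[[0,0,0],[0,0,0],1],[[0,0,0],[0,0,0],1]]'; python3 -m jog '[[[0,0,0],[0,0,0],1],[[0,0,0],[0,0,0],1],[[0,0,0],[0,0,0],1],[[0,0,0],[0,0,0],1],[[0,0,0],[0,0,0],1]]';  python3 -m jog '[[[0,0,0],[0,0,-40],1],[[0,0,0],[0,0,-85],1],[[0,0,0],[0,0,-130],1],[[0,0,0],[0,0,-160],1],[[0,0,0],[0,0,-160],1]]';python3 -c "
from h import *
plan((580,-25,160,-1.4))"
```

```text
time: 9.05
tool_pos: [0.6297, -0.2777, 0.0035]
ee_rot: [-3.138, 0.003, 0.379]
wrist_force: [-0.5, 0.5, -0.2]
width: 0.0939
time: 9.55
tool_pos: [0.6314, -0.2803, 0.0066]
ee_rot: [3.141, -0.001, 0.378]
wrist_force: [-0.3, 0.6, -0.0]
width: 0.0653
time: 10.05
tool_pos: [0.631, -0.28, 0.0057]
ee_rot: [-3.141, 0.0, 0.378]
wrist_force: [-1.6, 0.0, -0.5]
width: 0.0375
time: 10.55
tool_pos: [0.6337, -0.2814, 0.1734]
ee_rot: [3.132, -0.008, 0.378]
wrist_force: [0.8, -0.3, -0.7]
width: 0.0379
t 10.55 at [ 633.7 -281.4  173.4] [179.4  -0.5  21.6] w 37.9
(580, -25, 160, -1.4) turn [ 0.5 -0.6 23. ] shift [  44.6 -258.3   11.3]
```

```bash
python3 -m jog '[[[0,0,5],[9,-45,0],1],[[0,0,10],[18,-90,0],1],[[0,0,15],[27,-140,2],1],[[0,0,20],[36,-190,4],1],[[0,0,23],[43,-235,6],1]]'; python3 -m jog '[[[0,0,0],[0,0,0],1],[[0,0,0],[0,0,0],1],[[0,0,0],[0,0,0],1]]'; python3 -c "
from h import *
plan((580.5,-26.5,150,-1.4))"
```

```text
time: 11.05
tool_pos: [0.5827, -0.0436, 0.1573]
ee_rot: [-3.141, 0.003, -0.027]
wrist_force: [0.0, 0.5, -0.5]
width: 0.038
time: 11.35
tool_pos: [0.5841, -0.0466, 0.1586]
ee_rot: [3.141, 0.002, -0.024]
wrist_force: [-0.1, 0.1, -0.7]
width: 0.038
t 11.35 at [584.1 -46.6 158.6] [ 1.8e+02  1.0e-01 -1.4e+00] w 38.0
(580.5, -26.5, 150, -1.4) turn [0.  0.1 0. ] shift [ -4.  -20.    8.6]
```

```bash
python3 -m jog '[[[0,0,0],[-4,-10,4],1],[[0,0,0],[-4,-20,8],1],[[0,0,0],[-4,-20,8],1],[[0,0,0],[-4,-20,8],1],[[0,0,0],[-4,-20,8],1]]'
python3 - <<'E'
from h import *
p,d,P,u,v=crop("pics/f1.png",c=(.58,-.025,.14))
h=cv2.cvtColor(p,cv2.COLOR_RGB2HSV)
plan((580.5,-26.5,150,-1.4))
t=robot.get_obs()["tool_pos"];u,v=pix("side",t).astype(int);print(u,v)
for r in range(v-10,v+11,2): print(r,[(int(h[r,u+k,1]),*(P[r,u+k]*1000).astype(int).tolist()) for k in(-9,-5,0,5,9)])
E
```

```text
time: 11.85
tool_pos: [0.581, -0.0259, 0.1519]
ee_rot: [3.141, -0.0, -0.024]
wrist_force: [0.2, 0.3, -0.6]
width: 0.0376
t 11.9 at [581.  -25.9 152. ] [180.   -0.   -1.4] w 37.8
(580.5, -26.5, 150, -1.4) turn [ 0. -0.  0.] shift [-0.5  0.6  2. ]
292 195
185 [(28, 555, -33, 188), (36, 587, 295, -1), (36, 605, 296, -2), (37, 623, 295, -2), (9, 601, -37, 189)]
187 [(29, 555, -33, 182), (74, 567, -2, 164), (84, 581, -1, 163), (89, 594, -6, 165), (25, 601, -38, 184)]
189 [(23, 555, -34, 177), (91, 567, -13, 164), (79, 580, -11, 162), (83, 593, -15, 165), (24, 601, -38, 178)]
191 [(21, 555, -33, 170), (94, 566, -24, 164), (75, 579, -22, 163), (80, 593, -20, 161), (19, 602, -33, 169)]
193 [(22, 555, -34, 165), (93, 565, -35, 165), (85, 579, -33, 164), (86, 592, -31, 162), (14, 602, -35, 164)]
195 [(12, 555, -33, 158), (93, 565, -42, 163), (88, 578, -43, 163), (82, 591, -43, 163), (5, 602, -38, 160)]
197 [(9, 569, 215, 0), (96, 565, -48, 161), (90, 577, -52, 163), (80, 590, -54, 164), (5, 602, -34, 151)]
199 [(6, 558, 18, 113), (75, 564, -55, 159), (76, 577, -52, 157), (78, 590, -50, 155), (7, 628, 201, -2)]
201 [(46, 558, 12, 111), (57, 565, -49, 149), (45, 577, -55, 153), (66, 591, -50, 149), (26, 608, 9, 111)]
203 [(50, 558, 11, 104), (19, 580, 179, -2), (25, 596, 177, -1), (20, 596, 8, 105), (27, 607, 0, 110)]
205 [(35, 557, 3, 103), (12, 569, 14, 96), (10, 583, 8, 99), (43, 597, 10, 97), (0, 607, 0, 104)]
```

Packer 2 looks level over the well; its end face is about 2 mm short in y. Correcting and lowering.

```bash
python3 -m jog '[[[0,0,0],[-0.5,1.7,0],1],[[0,0,0],[-0.5,1.7,10],1],[[0,0,0],[-0.5,1.7,20],1],[[0,0,0],[-0.5,1.7,30],1],[[0,0,0],[-0.5,1.7,38],1]]'; python3 -m jog '[[[0,0,0],[0,0,5],1],[[0,0,0],[0,0,10],1],[[0,0,0],[0,0,14],1],[[0,0,0],[0,0,14],1]]'; python3 -m jog '[[[0,0,0],[0,0,6],1],[[0,0,0],[0,0,12],1],[[0,0,0],[0,0,12],1]]'
```

```text
time: 12.4
tool_pos: [0.5795, -0.0273, 0.1119]
ee_rot: [-3.141, 0.002, -0.024]
wrist_force: [-0.1, -0.1, 0.0]
width: 0.0375
time: 12.8
tool_pos: [0.58, -0.0273, 0.0992]
ee_rot: [-3.141, 0.001, -0.024]
wrist_force: [0.6, -0.5, 0.0]
width: 0.038
time: 13.1
tool_pos: [0.5817, -0.0266, 0.0924]
ee_rot: [-3.141, -0.005, -0.023]
wrist_force: [-5.1, 2.4, 12.7]
width: 0.0376
```

```bash
python3 -m jog '[[[0,0,0],[0,0,0],1],[[0,0,0],[0,0,3],1],[[0,0,0],[0,0,6],1],[[0,0,0],[0,0,6],1]]'
python3 - <<'E'
from h import *
p,d,P,u,v=crop("pics/f2.png")
h=cv2.cvtColor(p,cv2.COLOR_RGB2HSV)
for r in range(v-16,v+12,2): print(r,[(int(h[r,u+k,1]),*(P[r,u+k]*1000).astype(int).tolist()) for k in(-2,0,4)])
E
```

```text
time: 13.5
tool_pos: [0.5817, -0.0255, 0.0863]
ee_rot: [-3.139, -0.005, -0.023]
wrist_force: [-5.1, 4.3, 13.4]
width: 0.0378
198 [(16, 588, 205, 0), (21, 595, 206, 0), (13, 609, 207, -1)]
200 [(17, 588, 196, -1), (21, 594, 193, 0), (10, 607, 191, 0)]
202 [(21, 587, 181, 0), (16, 593, 180, 0), (8, 606, 181, 0)]
204 [(20, 586, 172, -2), (19, 592, 170, -1), (2, 606, 171, -2)]
206 [(63, 574, 6, 97), (63, 579, 4, 98), (59, 591, 6, 97)]
208 [(82, 573, -7, 100), (76, 579, -2, 96), (86, 590, -5, 98)]
210 [(84, 573, -15, 98), (80, 578, -13, 97), (85, 589, -14, 97)]
212 [(97, 572, -24, 98), (89, 578, -22, 97), (84, 588, -27, 99)]
214 [(97, 571, -33, 97), (92, 577, -35, 98), (82, 588, -34, 97)]
216 [(103, 571, -43, 98), (97, 576, -44, 98), (80, 587, -44, 98)]
218 [(61, 570, -51, 97), (49, 576, -49, 95), (38, 586, -53, 98)]
220 [(14, 570, -59, 96), (20, 575, -62, 98), (25, 585, -61, 97)]
222 [(16, 570, -59, 89), (32, 575, -55, 87), (26, 586, -58, 88)]
224 [(50, 570, -53, 79), (20, 575, -54, 79), (36, 586, -53, 78)]
```

View pics/f2.png

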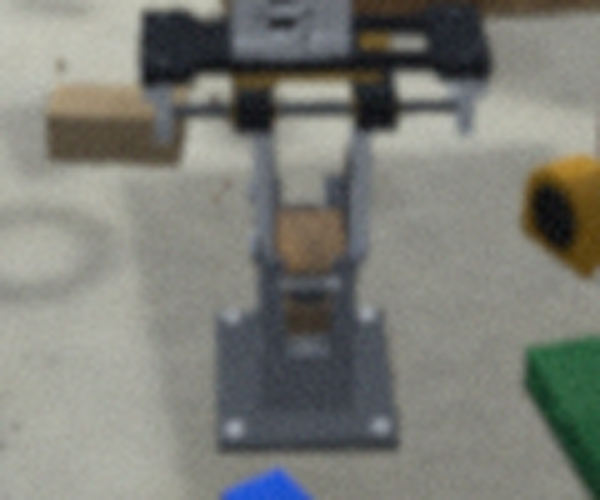

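Packer 2 is level on the flap slopes, top at about 99 mm (crop (310,240)). The y force shows it being centred about 1 mm, so I ease that way and push on.

```bash
python3 -m jog '[[[0,0,0],[0,-1.5,5],1],[[0,0,0],[0,-1.5,10],1],[[0,0,0],[0,-1.5,14],1],[[0,0,0],[0,-1.5,14],1]]'; python3 -m jog '[[[0,0,0],[0,0,5],1],[[0,0,0],[0,0,10],1],[[0,0,0],[0,0,10],1]]'
```

```text
time: 13.95
tool_pos: [0.5817, -0.0248, 0.0703]
ee_rot: [-3.14, -0.004, -0.023]
wrist_force: [-1.2, 2.1, 5.2]
width: 0.0378
time: 14.25
tool_pos: [0.5817, -0.0249, 0.0602]
ee_rot: [-3.14, -0.004, -0.023]
wrist_force: [-0.2, 2.8, 6.4]
width: 0.0373
```

```bash
python3 -m jog '[[[0,0,0],[0,0,3],1],[[0,0,0],[0,0,5],1],[[0,0,0],[0,0,5],1],[[0,0,0],[0,0,5],1]]'
python3 - <<'E'
from h import *
p,d,P,u,v=crop("pics/f3.png")
h=cv2.cvtColor(p,cv2.COLOR_RGB2HSV)
for r in range(v-12,v+16,2): print(r,[(int(h[r,u+k,1]),*(P[r,u+k]*1000).astype(int).tolist()) for k in(-2,0,4)])
E
```

```text
time: 14.65
tool_pos: [0.5817, -0.0248, 0.0556]
ee_rot: [-3.14, -0.004, -0.023]
wrist_force: [-1.4, 1.8, 7.6]
width: 0.0378
202 [(20, 587, 182, 0), (21, 593, 180, 0), (6, 606, 181, -1)]
204 [(15, 586, 168, 0), (20, 593, 175, -4), (13, 605, 169, 0)]
206 [(27, 574, 10, 95), (42, 580, 10, 94), (18, 605, 157, 0)]
208 [(20, 574, 5, 91), (37, 580, 6, 91), (22, 604, 146, -1)]
210 [(36, 574, 2, 87), (26, 579, 2, 86), (19, 603, 132, 0)]
212 [(3, 574, 4, 79), (7, 579, -4, 84), (12, 591, 1, 80)]
214 [(34, 582, 112, 0), (42, 588, 110, 0), (43, 601, 111, -1)]
216 [(77, 574, 2, 66), (76, 580, 0, 67), (91, 591, -1, 68)]
218 [(64, 573, -9, 68), (66, 579, -7, 66), (64, 590, -10, 68)]
220 [(3, 570, -60, 97), (6, 575, -61, 97), (8, 585, -60, 96)]
222 [(42, 570, -49, 82), (43, 576, -50, 83), (43, 586, -52, 84)]
224 [(92, 571, -37, 67), (89, 577, -39, 68), (81, 588, -37, 67)]
226 [(96, 571, -46, 67), (95, 576, -47, 68), (68, 587, -47, 67)]
228 [(57, 570, -52, 64), (75, 576, -51, 64), (66, 587, -52, 64)]
```

View pics/f3.png

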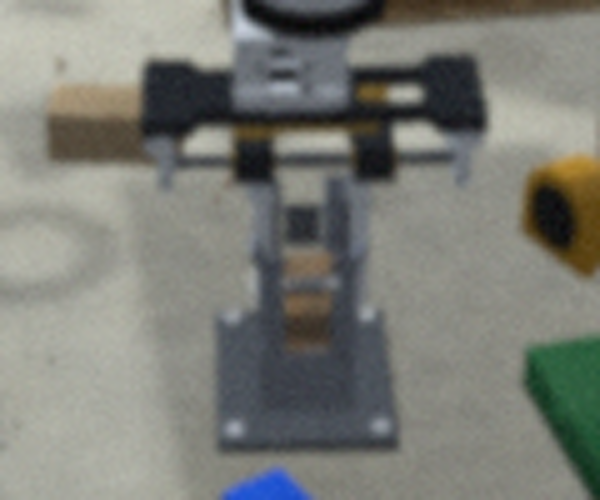

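Both flaps are home again over packer 2, whose top is at about 69 mm. Releasing, rising and checking.

```bash
python3 -m jog '[[[0,0,0],[0,0,0],-1],[[0,0,0],[0,0,0],-1],[[0,0,0],[0,0,0],-1],[[0,0,0],[0,0,0],-1],[[0,0,0],[0,0,0],-1]]'; python3 -m jog '[[[0,0,0],[0,0,-25],-1],[[0,0,0],[0,0,-70],-1],[[0,0,0],[0,0,-115],-1],[[0,0,0],[0,0,-150],-1]]'; python3 -m jog '[[[0,0,0],[0,0,0],-1],[[0,0,0],[0,0,0],-1],[[0,0,0],[0,0,0],-1],[[0,0,0],[0,0,0],-1],[[0,0,0],[0,0,0],-1]]'
python3 - <<'E'
from h import *
p,d,P,u,v=crop("pics/z.png")
h=cv2.cvtColor(p,cv2.COLOR_RGB2HSV)
for r in range(v-8,v+22,2): print(r,[(int(h[r,u+k,1]),*(P[r,u+k]*1000).astype(int).tolist()) for k in(-5,0,4)])
for k,(a,b) in dict(long=(254,188),tape=(254,297)).items():
    Q=P[b-24:b+24,a-24:a+24];m=(Q[...,2]>.01)&(Q[...,2]<.06);n,l,s,c=cv2.connectedComponentsWithStats(m.astype(np.uint8));i=1+np.argmax(s[1:,4]);z=Q[...,2]
    g=Q[(l==i)&(z>np.percentile(z[l==i],80)-.006)];print(k,cv2.minAreaRect((g[:,:2]*1000).astype(np.float32)))
E
```

```text
time: 15.2
tool_pos: [0.5801, -0.0259, 0.0525]
ee_rot: [-3.141, 0.001, -0.024]
wrist_force: [-0.5, -0.2, 1.2]
width: 0.0739
time: 15.6
tool_pos: [0.5808, -0.026, 0.2058]
ee_rot: [3.141, -0.003, -0.024]
wrist_force: [0.5, 0.5, -0.5]
width: 0.0938
time: 16.1
tool_pos: [0.5795, -0.0257, 0.2009]
ee_rot: [-3.141, 0.003, -0.024]
wrist_force: [0.0, 0.5, -1.0]
width: 0.0938
206 [(30, 566, 10, 95), (31, 580, 12, 93), (21, 605, 159, -2)]
208 [(23, 566, 10, 88), (32, 580, 8, 89), (17, 604, 148, -2)]
210 [(0, 566, 12, 80), (60, 580, 3, 86), (3, 603, 132, 0)]
212 [(53, 566, 5, 78), (25, 579, 0, 81), (58, 590, -2, 83)]
214 [(54, 565, -3, 77), (77, 579, -6, 79), (85, 590, -7, 79)]
216 [(10, 561, -62, 111), (83, 578, -16, 79), (86, 589, -17, 79)]
218 [(34, 562, -59, 103), (70, 578, -25, 78), (60, 588, -28, 81)]
220 [(25, 561, -62, 98), (13, 575, -58, 95), (13, 585, -60, 96)]
222 [(41, 562, -59, 90), (49, 576, -49, 82), (35, 587, -49, 82)]
224 [(47, 562, -58, 82), (91, 576, -52, 77), (71, 586, -53, 78)]
226 [(42, 562, -60, 77), (75, 576, -52, 71), (88, 587, -52, 70)]
228 [(47, 562, -57, 68), (94, 576, -52, 64), (68, 587, -50, 62)]
230 [(29, 562, -61, 64), (90, 576, -51, 57), (64, 587, -54, 59)]
232 [(34, 562, -59, 57), (66, 576, -52, 51), (48, 587, -55, 53)]
234 [(31, 562, -57, 49), (13, 576, -56, 47), (20, 587, -55, 46)]
long ((472.71893310546875, 242.95518493652344), (53.79558563232422, 89.77973937988281), 83.43824768066406)
tape ((474.34820556640625, -250.5191650390625), (49.968910217285156, 51.46576690673828), 24.28662109375)
```

View pics/z.png

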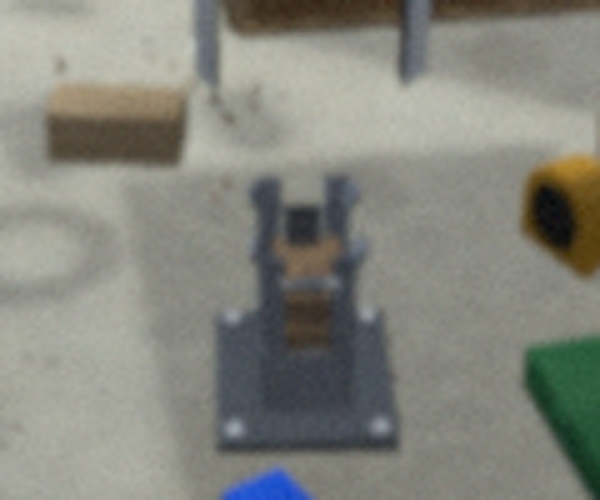

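The pile of two lies flat under both flaps, top at about 79 mm, with wood visible down to about 50 mm. The long block and tape roll have not moved, and the gripper is clear. Handing in.

```bash
python3 -c "
from bench import close_job
print(close_job())"
```

```text
the job is handed in; nothing more can be done
None
```

Both packers are in the dispenser, held flat under the two catches, and the job is handed in at about 16 s on the robot's clock. I gripped each packer, lowered it into the well and pushed it down until both flaps snapped over it. I then let go and lifted clear.

- **Pile:** the last side view shows its top level at about 79 mm against the nominal 80 mm. Both flaps are home, and wood shows down to about 50 mm. I judged this from the pictures and depth, as the catch and platform joints can't be read directly.
- **Other items:** the long block and tape roll are where they were, within 2 mm of measurement noise.
- **Forces:** the highest wrist force I read was about 14 N. The readings during the first part of packer 1's push, only 1–2 N, were lower than the 8–14 N given. The pictures still showed it going down level and being caught.
- **Alignment:** the arm's position readings and the side camera disagreed by 1–3 mm in y. I corrected for this before lowering each packer.

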